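# Put the hand lenses back in their cases

## Task

The clinic is over: pick out the four glass-topped hand lenses among the things on the desk and stand each one upright, flat on the floor of its own open green case - the smallest lens in the smallest case, the next in the next, and so on up to the largest. The lenses are glass, so set them down rather than dropping them, and leave the two microscope eyepieces where they stand.

Things in the scene. Friction and masses are not known exactly. Their poses are not given: they have to be found in the camera images.
- lens_small_mid (a point): Centre (half-way up) of the small hand lens: an upright black barrel 26 mm in diameter, grey rings, a silver band and a domed glass on top; 44 mm tall, straight-sided to 40 mm; loose, 25 to 100 g; z up its axis. It starts on the table, underside 22 mm below this point. The four lenses differ only in diameter (26, 34, 43, 53 mm). Hold it by its upper half, so that the fingertips clear the case's rim.
- lens_medium_mid (a point): Centre (half-way up) of the medium hand lens: an upright black barrel 34 mm in diameter, grey rings, a silver band and a domed glass on top; 44 mm tall, straight-sided to 40 mm; loose, 25 to 100 g; z up its axis. It starts on the table, underside 22 mm below this point. The four lenses differ only in diameter (26, 34, 43, 53 mm). Hold it by its upper half, so that the fingertips clear the case's rim.
- lens_large_mid (a point): Centre (half-way up) of the large hand lens: an upright black barrel 43 mm in diameter, grey rings, a silver band and a domed glass on top; 44 mm tall, straight-sided to 40 mm; loose, 25 to 100 g; z up its axis. It starts on the table, underside 22 mm below this point. The four lenses differ only in diameter (26, 34, 43, 53 mm). Hold it by its upper half, so that the fingertips clear the case's rim.
- lens_largest_mid (a point): Centre (half-way up) of the largest hand lens: an upright black barrel 53 mm in diameter, grey rings, a silver band and a domed glass on top; 44 mm tall, straight-sided to 40 mm; loose, 25 to 100 g; z up its axis. It starts on the table, underside 22 mm below this point. The four lenses differ only in diameter (26, 34, 43, 53 mm). Hold it by its upper half, so that the fingertips clear the case's rim.
- case_small: Open round green case for the 26 mm lens: a shallow dish, pale grey-green floor, 46 mm in diameter inside the rim, 54 mm outside; floor 4 mm, rim 10 mm above the table. Origin: centre of its underside, on the table; z up. Loose, 200 g. The four open cases differ only in size (46, 54, 63, 73 mm inside); a fifth green case, shut by a lid with a small black disc, plays no part.
- case_medium: Open round green case for the 34 mm lens: a shallow dish, pale grey-green floor, 54 mm in diameter inside the rim, 62 mm outside; floor 4 mm, rim 10 mm above the table. Origin: centre of its underside, on the table; z up. Loose, 200 g. The four open cases differ only in size (46, 54, 63, 73 mm inside); a fifth green case, shut by a lid with a small black disc, plays no part.
- case_large: Open round green case for the 43 mm lens: a shallow dish, pale grey-green floor, 63 mm in diameter inside the rim, 71 mm outside; floor 4 mm, rim 10 mm above the table. Origin: centre of its underside, on the table; z up. Loose, 200 g. The four open cases differ only in size (46, 54, 63, 73 mm inside); a fifth green case, shut by a lid with a small black disc, plays no part.
- case_largest: Open round green case for the 53 mm lens: a shallow dish, pale grey-green floor, 73 mm in diameter inside the rim, 81 mm outside; floor 4 mm, rim 10 mm above the table. Origin: centre of its underside, on the table; z up. Loose, 200 g. The four open cases differ only in size (46, 54, 63, 73 mm inside); a fifth green case, shut by a lid with a small black disc, plays no part.
- eyepiece_0_mid (a point): Centre (half-way up) of a microscope eyepiece, to be left alone: a black tube 30 mm in diameter, white ring near its foot, a hollow rubber cup 42 mm wide on top; 50 mm tall, upright, z up; no glass dome, no silver band. Nothing among the lenses and cases (a dropper bottle and the shut case included) is taller than 65 mm.
- eyepiece_1_mid (a point): Centre (half-way up) of a microscope eyepiece, to be left alone: a black tube 30 mm in diameter, white ring near its foot, a hollow rubber cup 42 mm wide on top; 50 mm tall, upright, z up; no glass dome, no silver band. Nothing among the lenses and cases (a dropper bottle and the shut case included) is taller than 65 mm.

How it is judged:
By the outcome, as a careful person would: the job done as asked, in the order asked, and still so for the second after the job is handed in, with the robot touching nothing.
It also fails if it takes over 120 s, if anything falls off the work surface, if the arm or the gripper's body presses on something with over 40 N, if the wrist force passes 120 N, or if a joint passes its speed limit or range.

## Robot

A 7-joint arm with a two-finger parallel gripper is mounted at the origin on the work surface. World frame = base frame: x ahead of the robot, y to its left, z up, the work surface at z = 0. Lengths are in mm, angles in degrees, forces in N, time in s.
With the tool pointing down it reaches from about 375 to 925 mm from the base axis. Payload 3.1 kg.
Tool frame: the origin (TCP) lies where the fingers leave the gripper's body, on its centre line; the fingertips stand 73 mm ahead of it and the grasp point (between the pads) lies 54 mm ahead of it; z points along the fingers, y is the line along which they close (so a half turn about z gives the same grasp; the last joint's range is limited). The gripper opens to 85 mm and grips with 20 to 120 N. Pads are 22 mm wide; open, the fingers measure 114 mm over their backs; the gripper's body (76 mm by 85 mm) begins 54 mm behind the grasp point. The pads swing forward as they close: fully open they stand 13 mm farther back than shut.
Start: joints at [67.964, 21.939, 2.515, 91.553, -1.026, 66.532, -2.859], TCP at [183.893, -623.448, 303.869] pointing down, gripper open.
Joint ranges: [-149.38, 149.38], [-23.57, 123.04], [-84.95, 90], [0, 143.3], [-89.99, 269.99], [3.08, 112.72], [-163.45, 163.45]. Speed limits (degrees/s): [159.86, 159.86, 180, 180, 180, 180, 180].

## Interface

Orientations are given as a 3x3 rotation matrix whose columns are the frame's x, y, z axes.
In Python, from rig import ctrl gives the robot as it stands.
- The arm moves only by the tool apply_moves, never from a script. Its argument "commands" is one flat list of numbers, 5 for each row, row after row: the shift along the tool's x, y, z in cm, then the turn about the tool's z in rad, then the opening, from 0 (shut) to 1 (fully open). In form: [x, y, z, spin, grip, x, y, z, spin, grip, ...]. A call has 1 to 20 rows; each row is the pose to reach, as a shift and turn from the pose commanded when the call began, along the tool's axes at that moment; what a row does not reach only later rows make up. A row lasts 1/12 s, in which the tool goes at most 41.7 mm and 7.16 degrees, less where a joint would pass 70% of its speed; a pose out of reach is approached as far as the arm can. A call with a gripper value outside its range is refused whole. The fingers move at their own pace and stop on an object; "newtons" is the grip in N (left out, the last holds). Time passes only in rows, so rows that repeat a pose let the fingers close. It gives the time, the measured TCP pose, the force, the opening and the grip force at its end, in the units of the state.
- ctrl.get_obs(): the state, without advancing time (a new reading comes with each control period).
- ctrl.camera(name): name is "scene" or "top" or "wrist"; returns a dict with "img" (420x560x3 uint8, red, green, blue), "fx", "fy", "cx", "cy" (pixels), "k1" (the pictures are not rectified: a ray, as slopes to the right and down, at radius r is drawn at 1 + k1 r^2 times it, then the intrinsics apply), "extrinsics" (4x4, takes a point from world to camera coordinates); the wrist camera has in their place "hand_eye" (4x4, takes a point from camera to tool coordinates, whose origin is the TCP and whose axes are the flange's). Camera axes: x right, y down, z forward; pixel columns grow to the right and rows downward; lengths in mm; the calibration is good to about 2 mm. A picture is of the moment at which its call begins: read the wrist's pose just before it. There is no depth.
- ctrl.sign_off(): hands the job in; it is judged then, once.
The state is a dict: "time_s": time; "q": joint angles; "dq": joint speeds; "joint_efforts": joint torques, N m; "tool_pos": TCP position; "ee_rot": TCP orientation; "force": force on the tool from outside, world axes, zero at the start; "moment": the same for the moment, N m; "opening": finger opening in mm; "grasp_force": force on a finger pad.
Only numpy, scipy, OpenCV 4.12 (cv2) and the standard library are available. Lean on these libraries where they do the work, as an engineer would, in place of code of your own. Each camera call takes 0.05 s, during which the arm holds its last target. There are 200 camera calls.

## Working session

There is one attempt and no reset: what is moved stays moved. The work goes in short steps, Python scripts to look and compute and a tool call to move; the robot and the scene stay as the last step left them, time stands still between calls to the robot, and variables do not carry over. Pictures are saved under pics/ and viewed, at most 14 in all, crops included, and the job is handed in when it is done.

Besides the shell and the picture viewer there is one more tool, called after ">>>" by a JSON object that holds its "name" and its "arguments", one argument or row to a line. apply_moves: Moves the arm, as the interface text tells. Its arguments: {"type":"object","properties":{"commands":{"type":"array"},"newtons":{"type":"number"}},"required":["commands"]}

```bash
mkdir -p pics; python3 - <<'E'
from rig import ctrl
import cv2,numpy as np
np.set_printoptions(precision=4,suppress=True)
o=ctrl.get_obs();print({k:np.round(o[k],3) for k in o})
for n in("top","scene"):
    c=ctrl.camera(n);cv2.imwrite(f"pics/{n}0.png",cv2.resize(c["img"][:,:,::-1],(800,600),interpolation=cv2.INTER_CUBIC))
    print(n,[c[k] for k in("fx","fy","cx","cy","k1")]);print(c["extrinsics"])
c=ctrl.camera("wrist");print(c["hand_eye"],c["fx"],c["k1"])
E
```

```text
{'time_s': np.float64(0.0), 'q': array([67.965, 21.994,  2.511, 91.649, -1.027, 66.531, -2.859]), 'dq': array([ 0.013,  0.052,  0.048, -0.016, -0.018, -0.089, -0.059]), 'joint_efforts': array([ -0.   , -43.347,   1.024, -24.952,   0.011,   0.011,   0.   ]), 'tool_pos': array([ 183.663, -622.733,  302.47 ]), 'ee_rot': array([[ 0.959,  0.283, -0.001],
       [ 0.283, -0.959,  0.002],
       [-0.   , -0.003, -1.   ]]), 'force': array([-0.153,  0.631,  0.623]), 'moment': array([-0.034, -0.024, -0.028]), 'grasp_force': np.float64(0.0), 'opening': np.float64(85.113)}
top [421.5059181027299, 421.5059181027299, 276.4242425259245, 209.50856549836124, -0.019962830588451545]
[[  0.0004  -1.      -0.0047   3.1016]
 [ -0.9825   0.0005  -0.186  554.335 ]
 [  0.186    0.0047  -0.9825 867.9908]
 [  0.       0.       0.       1.    ]]
scene [522.4000881147902, 522.4000881147902, 286.6781739553336, 208.48749038200748, -0.15671968073874712]
[[  -0.8796    0.4756    0.0081  497.6649]
 [   0.3602    0.6772   -0.6416 -162.0596]
 [  -0.3106   -0.5614   -0.767  1330.0637]
 [   0.        0.        0.        1.    ]]
[[ -0.0003  -0.9531  -0.3026  78.0513]
 [  1.      -0.0002  -0.0001   0.63  ]
 [ -0.      -0.3026   0.9531 -72.255 ]
 [  0.       0.       0.       1.    ]] 312.83464462000626 -0.07263251978328975
```

View pics/top0.png

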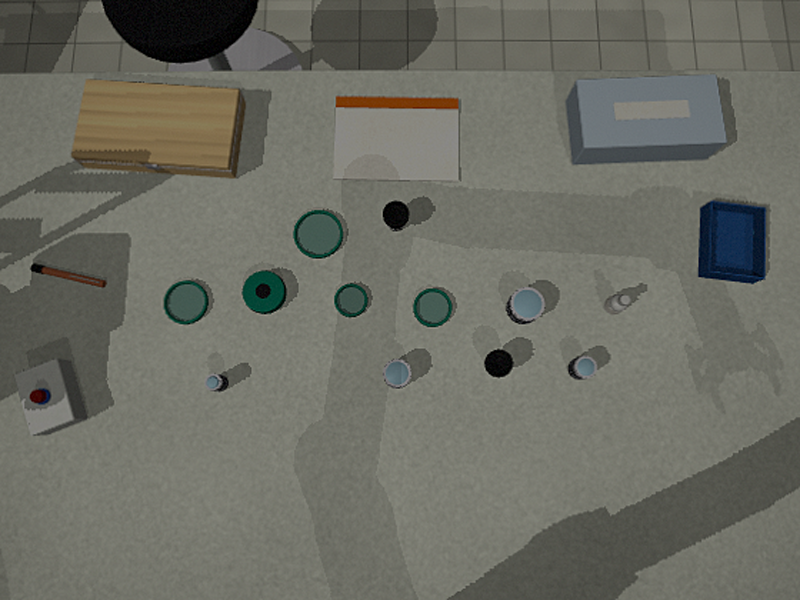

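View pics/scene0.png

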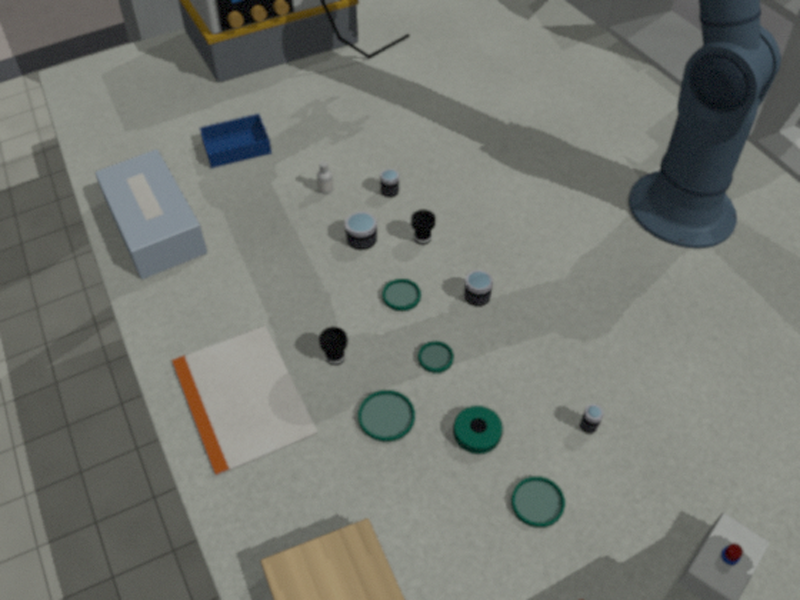

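The top view (800x600) shows four open cases at (319,234), (187,302), (352,300) and (433,307), with the shut one at (264,292). The lenses are at (526,304), (398,373), (583,367) and (215,382). The eyepieces are at (396,215) and (498,362), and the dropper bottle at (620,300).

```bash
cat > h.py <<'E'
from rig import ctrl
import cv2,numpy as np
np.set_printoptions(precision=1,suppress=True)
def ray(c,uv,T):  # T: camera->world
    s=(np.array(uv,float)-[c["cx"],c["cy"]])/[c["fx"],c["fy"]]
    K=np.eye(3); u=cv2.undistortPoints(s.reshape(1,1,2),K,np.array([c["k1"],0,0,0.])).ravel()
    return T[:3,3],T[:3,:3]@[u[0],u[1],1]
def plane(c,uv,T,z):
    o,d=ray(c,uv,T); return o+d*(z-o[2])/d[2]
def wristT(c,o):
    T=np.eye(4);T[:3,:3]=o["ee_rot"];T[:3,3]=o["tool_pos"];return T@c["hand_eye"]
def shift(xyz,o=None):  # cm in tool axes to bring TCP to xyz
    o=o or ctrl.get_obs(); return np.array(o["ee_rot"]).T@(np.array(xyz)-o["tool_pos"])/10
E
python3 - <<'E'
from h import *
def blobs(im,mask):
    n,l,s,ce=cv2.connectedComponentsWithStats(mask.astype(np.uint8))
    for i in range(1,n):
        if s[i,4]>30:
            ct=max(cv2.findContours((l==i).astype(np.uint8),cv2.RETR_EXTERNAL,cv2.CHAIN_APPROX_NONE)[0],key=len)
            h=cv2.convexHull(ct)
            e=cv2.fitEllipse(ct) if len(ct)>5 else ((0,0),(0,0),0)
            yield e
for n in("top","scene"):
    c=ctrl.camera(n);im=c["img"];T=np.linalg.inv(c["extrinsics"])
    hsv=cv2.cvtColor(im,cv2.COLOR_RGB2HSV).astype(int);H,S,V=hsv[...,0],hsv[...,1],hsv[...,2]
    print(n,"green")
    for (uv,ax,_) in blobs(im,(H>65)&(H<97)&(S>60)): 
        if n=="top" or uv[1]>150: print(np.array(uv)*800/560,np.array(ax)*800/560,plane(c,uv,T,10))
    print("blue")
    for (uv,ax,_) in blobs(im,(H>95)&(H<112)&(S>45)&(V>120)): print(np.array(uv)*800/560,np.array(ax)*800/560,plane(c,uv,T,42))
c=ctrl.camera("top");im=c["img"][125:275,115:435,::-1]
cv2.imwrite("pics/crop1.png",cv2.resize(im,None,fx=2.5,fy=2.5,interpolation=cv2.INTER_CUBIC))
E
```

```text
top green
[317.5 233.4] [47.2 48.7] [672.  129.9  10. ]
[263.5 291.5] [41.4 42.7] [575.1 214.3  10. ]
[185.4 301.7] [41.9 44.1] [558.5 339.4  10. ]
[350.3 299.7] [32.1 32.6] [561.7  74.7  10. ]
[349.9 299.5] [18.1 19.2] [562.   75.2  10. ]
[431.9 307. ] [37.4 37.7] [549.7 -55.8  10. ]
blue
[524.4 306.9] [16.  23.4] [ 544.2 -196.4   42. ]
[583.9 369.5] [ 7.9 11.9] [ 448.  -282.8   42. ]
scene green
[401.  293.9] [30.4 37.5] [552.  -54.1  10. ]
[435.1 356.2] [30.1 34.6] [564.1  76.3  10. ]
[385.9 415. ] [50.2 55.9] [674.7 131.7  10. ]
[477.2 428.8] [46.4 48.1] [573.7 211.1  10. ]
[537.4 501.2] [48.3 53.1] [561.2 341.7  10. ]
blue
[389.3 174.1] [ 6.2 10.7] [ 452.6 -285.6   42. ]
[360.2 221.6] [14.7 23.3] [ 550.7 -201.3   42. ]
[478.6 279.4] [13.3 18.6] [444.3   0.4  42. ]
[593.7 410.9] [ 7.9 10.5] [430.2 278.7  42. ]
```

View pics/crop1.png

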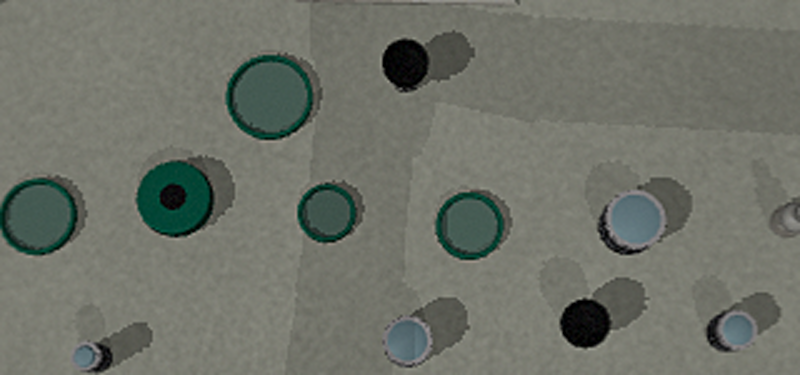

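Crop pixels: the lens domes are at (87,356) small, (738,329) medium, (408,341) large and (635,220) largest. The case rims are at (327,212) small, (471,225) medium, (39,216) large and (270,96) largest.

```bash
python3 - <<'E'
from h import *
c=ctrl.camera("top");T=np.linalg.inv(c["extrinsics"])
for n,u,v,z in [("S",87,356,41),("M",738,329,41),("L",408,341,41),("XL",635,220,41),("cS",327.5,212,10),("cM",471,225,10),("cL",39.5,216,10),("cXL",270,96,10)]:
    p=plane(c,(115+u/2.5-.3,125+v/2.5-.3),T,z);print(n,p)
    if n=="S":print(shift([p[0]-30,p[1],260]))
E
```

```text
S [429.9 277.4  41. ]
[ 46.2 -80.3   4.4]
M [ 453.2 -285.9   41. ]
L [443.   -0.1  41. ]
XL [ 549.2 -200.4   41. ]
cS [562.3  73.5  10. ]
cM [550.2 -57.5  10. ]
cL [558.7 337.7  10. ]
cXL [672.7 128.8  10. ]
```

>>> {"name": "apply_moves", "arguments": {
  "commands": [40.8, -37.2, 1, 0.287, 1, 40.8, -37.2, 1, 0.287, 1, 40.8, -37.2, 1, 0.287, 1, 40.8, -37.2, 1, 0.287, 1, 40.8, -37.2, 1, 0.287, 1, 40.8, -37.2, 1, 0.287, 1, 40.8, -37.2, 1, 0.287, 1, 40.8, -37.2, 1, 0.287, 1, 40.8, -37.2, 1, 0.287, 1, 40.8, -37.2, 1, 0.287, 1, 40.8, -37.2, 1, 0.287, 1, 40.8, -37.2, 1, 0.287, 1, 40.8, -37.2, 1, 0.287, 1, 40.8, -37.2, 1, 0.287, 1, 40.8, -37.2, 1, 0.287, 1, 40.8, -37.2, 1, 0.287, 1, 40.8, -37.2, 1, 0.287, 1]
}}

```text
time_s: 1.77
tool_pos: [469.1, -152.9, 293.7]
ee_rot: [[1.0, -0.003, -0.001], [-0.003, -1.0, -0.001], [-0.001, 0.001, -1.0]]
force: [-0.1, 0.1, -0.4]
opening: 85.4
grasp_force: 0.0
```

>>> {"name": "apply_moves", "arguments": {
  "commands": [-3.9, -43.0, 7.5, 0, 1, -3.9, -43.0, 7.5, 0, 1, -3.9, -43.0, 7.5, 0, 1, -3.9, -43.0, 7.5, 0, 1, -3.9, -43.0, 7.5, 0, 1, -3.9, -43.0, 7.5, 0, 1, -3.9, -43.0, 7.5, 0, 1, -3.9, -43.0, 7.5, 0, 1, -3.9, -43.0, 7.5, 0, 1, -3.9, -43.0, 7.5, 0, 1, -3.9, -43.0, 7.5, 0, 1, -3.9, -43.0, 7.5, 0, 1, -3.9, -43.0, 7.5, 0, 1, -3.9, -43.0, 7.5, 0, 1, -3.9, -43.0, 7.5, 0, 1, -3.9, -43.0, 7.5, 0, 1, -3.9, -43.0, 7.5, 0, 1]
}}

```text
time_s: 3.18
tool_pos: [431.9, 277.0, 219.0]
ee_rot: [[1.0, -0.004, 0.001], [-0.004, -1.0, -0.001], [0.001, 0.001, -1.0]]
force: [-0.7, -0.0, 0.1]
opening: 85.6
grasp_force: 0.0
```

```bash
python3 - <<'E'
from h import *
o=ctrl.get_obs();c=ctrl.camera("wrist");print(o["tool_pos"],np.array(o["ee_rot"]))
cv2.imwrite("pics/w1.png",c["img"][:,:,::-1])
E
```

```text
[431.9 277.  219. ] [[ 1. -0.  0.]
 [-0. -1. -0.]
 [ 0.  0. -1.]]
```

View pics/w1.png

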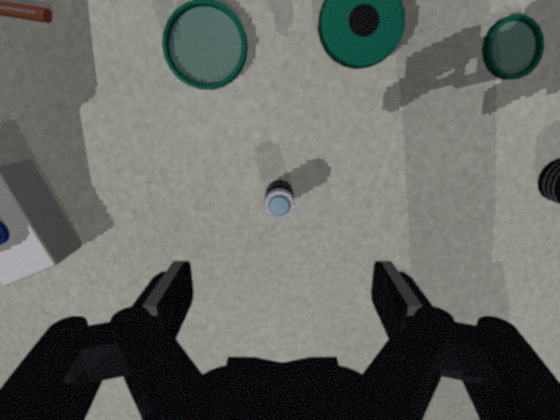

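The wrist view shows the small lens dome at (279,204), centred between the fingers. The large case is at (205,44) and the small case at (513,46).

```bash
python3 - <<'E'
from h import *
o=ctrl.get_obs();c=ctrl.camera("wrist");T=wristT(c,o)
print(plane(c,(279,204),T,41),plane(c,(205,44),T,10),plane(c,(513.5,46.5),T,10))
E
```

```text
[431.  279.2  41. ] [560.5 340.2  10. ] [563.3  76.4  10. ]
```

>>> {"name": "apply_moves", "arguments": {
  "commands": [-0.1, -0.15, 5, 0, 1, -0.1, -0.15, 9, 0, 1, -0.1, -0.15, 12, 0, 1, -0.1, -0.15, 13.5, 0, 1, -0.1, -0.15, 13.5, 0, 1, -0.1, -0.15, 13.5, 0, 1, -0.1, -0.15, 13.5, 0, 0, -0.1, -0.15, 13.5, 0, 0, -0.1, -0.15, 13.5, 0, 0, -0.1, -0.15, 13.5, 0, 0, -0.1, -0.15, 13.5, 0, 0, -0.1, -0.15, 13.5, 0, 0, -0.1, -0.15, 13.5, 0, 0, -0.1, -0.15, 13.5, 0, 0, -0.1, -0.15, 13.5, 0, 0, -0.1, -0.15, 13.5, 0, 0],
  "newtons": 25
}}

```text
time_s: 4.62
tool_pos: [430.7, 280.6, 85.0]
ee_rot: [[1.0, -0.0, 0.002], [-0.0, -1.0, 0.0], [0.002, -0.0, -1.0]]
force: [-1.2, -0.5, 6.9]
opening: 25.3
grasp_force: 24.6
```

>>> {"name": "apply_moves", "arguments": {
  "commands": [0, 0, -2, 0, 0, 0, 0, -5, 0, 0, 0, 0, -8, 0, 0, 3, 4.5, -8, 0, 0, 5, 8, -8, 0, 0, 7, 11, -8, 0, 0, 9, 14, -8, 0, 0, 11, 17, -8, 0, 0, 12.5, 19.5, -8, 0, 0, 13.2, 20.5, -7, 0, 0, 13.2, 20.5, -5, 0, 0, 13.2, 20.5, -3.5, 0, 0, 13.2, 20.5, -3, 0, 0, 13.2, 20.5, -3, 0, 0, 13.2, 20.5, -3, 0, 0, 13.2, 20.5, -3, 0, 0]
}}

```text
time_s: 5.95
tool_pos: [562.4, 76.4, 114.7]
ee_rot: [[1.0, 0.001, 0.001], [0.001, -1.0, 0.001], [0.001, -0.001, -1.0]]
force: [0.2, 0.1, -0.1]
opening: 25.6
grasp_force: 24.8
```

```bash
python3 - <<'E'
from h import *
o=ctrl.get_obs();print(o["tool_pos"],o["force"],o["opening"])
c=ctrl.camera("wrist");cv2.imwrite("pics/w2.png",c["img"][:,:,::-1])
E
```

```text
[562.4  76.4 114.7] [ 0.2  0.1 -0.1] 25.616738870627202
```

View pics/w2.png

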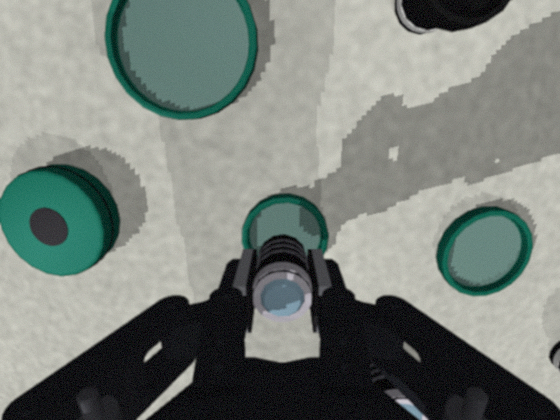

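The lens hangs upright, dome at (282,297), over the small case, whose rim spans columns 242–329. It is centred, so I'll lower it.

>>> {"name": "apply_moves", "arguments": {
  "commands": [0, -0.05, 1, 0, 0, 0, -0.05, 1.7, 0, 0, 0, -0.05, 2.2, 0, 0, 0, -0.05, 2.4, 0, 0, 0, -0.05, 2.5, 0, 0, 0, -0.05, 2.55, 0, 0, 0, -0.05, 2.55, 0, 0]
}}

```text
time_s: 6.58
tool_pos: [561.2, 75.6, 89.0]
ee_rot: [[1.0, -0.0, -0.003], [-0.0, -1.0, -0.002], [-0.003, 0.002, -1.0]]
force: [-3.9, -1.6, 7.9]
opening: 25.2
grasp_force: 25.6
```

>>> {"name": "apply_moves", "arguments": {
  "commands": [0, 0, 0, 0, 0.5, 0, 0, 0, 0, 0.6, 0, 0, 0, 0, 0.7, 0, 0, 0, 0, 0.7, 0, 0, 0, 0, 0.7, 0, 0, -2, 0, 0.7, 0, 0, -5, 0, 0.7, 0, 0, -9, 0, 0.8, 0, 0, -13, 0, 1, -10.8, 36.1, -13, 0, 1, -10.8, 36.1, -13, 0, 1, -10.8, 36.1, -13, 0, 1, -10.8, 36.1, -13, 0, 1, -10.8, 36.1, -13, 0, 1, -10.8, 36.1, -13, 0, 1, -10.8, 36.1, -13, 0, 1, -10.8, 36.1, -13, 0, 1, -10.8, 36.1, -13, 0, 1, -10.8, 36.1, -13, 0, 1, -10.8, 36.1, -13, 0, 1]
}}

```text
time_s: 8.25
tool_pos: [451.9, -289.5, 218.2]
ee_rot: [[1.0, -0.009, -0.001], [-0.009, -1.0, -0.001], [-0.001, 0.001, -1.0]]
force: [-0.3, 0.5, -0.6]
opening: 85.6
grasp_force: 0.0
```

```bash
python3 - <<'E'
from h import *
o=ctrl.get_obs();print(o["tool_pos"])
c=ctrl.camera("wrist");cv2.imwrite("pics/w3.png",c["img"][:,:,::-1])
E
```

```text
[ 451.9 -289.5  218.2]
```

View pics/w3.png

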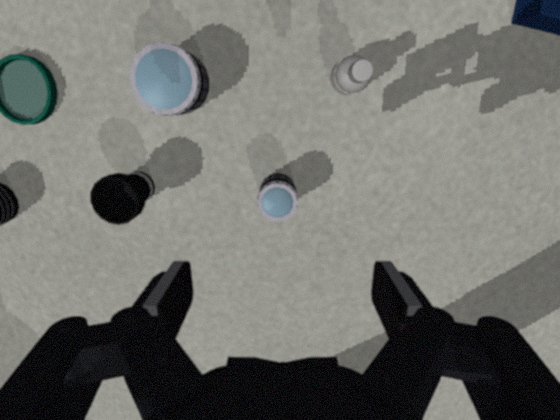

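The medium lens dome is at (277.5,201.5), the largest at (166,80), and the medium case at (25,89).

```bash
python3 - <<'E'
from h import *
o=ctrl.get_obs();c=ctrl.camera("wrist");T=wristT(c,o);print(o["tool_pos"])
print(plane(c,(277.5,201.5),T,41),plane(c,(166.5,80),T,41),plane(c,(25,89),T,10))
E
```

```text
[ 453.2 -286.5  218.2]
[ 454.9 -283.3   41. ] [ 551.6 -199.9   41. ] [552.  -57.1  10. ]
```

>>> {"name": "apply_moves", "arguments": {
  "commands": [0, -0.05, 5, 0, 1, 0, -0.05, 9, 0, 1, 0, -0.05, 12, 0, 1, 0, -0.05, 13.5, 0, 1, 0, -0.05, 13.5, 0, 1, 0, -0.05, 13.5, 0, 1, 0, -0.05, 13.5, 0, 0, 0, -0.05, 13.5, 0, 0, 0, -0.05, 13.5, 0, 0, 0, -0.05, 13.5, 0, 0, 0, -0.05, 13.5, 0, 0, 0, -0.05, 13.5, 0, 0, 0, -0.05, 13.5, 0, 0, 0, -0.05, 13.5, 0, 0, 0, -0.05, 13.5, 0, 0],
  "newtons": 25
}}

```text
time_s: 9.6
tool_pos: [454.9, -285.3, 84.9]
ee_rot: [[1.0, -0.0, 0.002], [-0.0, -1.0, -0.001], [0.002, 0.001, -1.0]]
force: [-0.8, 0.7, 6.4]
opening: 33.2
grasp_force: 24.8
```

>>> {"name": "apply_moves", "arguments": {
  "commands": [0, 0, -2, 0, 0, 0, 0, -5, 0, 0, 0, 0, -8, 0, 0, 0, 0, -9, 0, 0, 1.5, -4, -9, 0, 0, 3, -7.5, -9, 0, 0, 4.5, -11, -9, 0, 0, 6, -14.5, -9, 0, 0, 7.5, -18, -9, 0, 0, 9, -21.5, -9, 0, 0, 9.6, -22.8, -8, 0, 0, 9.6, -22.8, -5, 0, 0, 9.6, -22.8, -3.5, 0, 0, 9.6, -22.8, -3, 0, 0, 9.6, -22.8, -3, 0, 0, 9.6, -22.8, -3, 0, 0, 9.6, -22.8, -3, 0, 0]
}}

```text
time_s: 11.02
tool_pos: [550.9, -57.2, 114.5]
ee_rot: [[1.0, -0.001, 0.002], [-0.001, -1.0, -0.0], [0.002, 0.0, -1.0]]
force: [-0.2, -0.4, 0.0]
opening: 32.5
grasp_force: 25.1
```

```bash
python3 - <<'E'
from h import *
o=ctrl.get_obs();print(o["tool_pos"],o["force"],o["opening"])
c=ctrl.camera("wrist");cv2.imwrite("pics/w4.png",c["img"][:,:,::-1])
E
```

```text
[550.9 -57.2 114.5] [-0.2 -0.4  0. ] 32.49111380906536
```

View pics/w4.png

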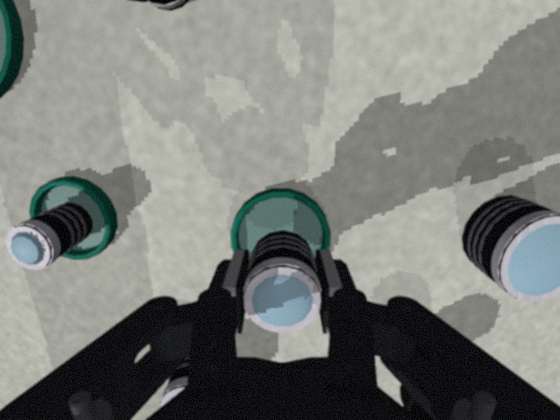

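The medium lens, dome at (282,300), is centred over its case at column 281. The small lens stands inside its own case at (72,220). Now lowering.

>>> {"name": "apply_moves", "arguments": {
  "commands": [0, 0, 1, 0, 0, 0, 0, 1.7, 0, 0, 0, 0, 2.2, 0, 0, 0, 0, 2.4, 0, 0, 0, 0, 2.5, 0, 0, 0, 0, 2.55, 0, 0, 0, 0, 2.55, 0, 0]
}}

```text
time_s: 11.65
tool_pos: [549.3, -56.8, 88.9]
ee_rot: [[1.0, -0.0, -0.003], [-0.0, -1.0, -0.001], [-0.003, 0.001, -1.0]]
force: [-4.0, 0.8, 10.3]
opening: 33.4
grasp_force: 26.2
```

>>> {"name": "apply_moves", "arguments": {
  "commands": [0, 0, 0, 0, 0.6, 0, 0, 0, 0, 0.7, 0, 0, 0, 0, 0.75, 0, 0, 0, 0, 0.75, 0, 0, 0, 0, 0.75, 0, 0, -2, 0, 0.75, 0, 0, -5, 0, 0.75, 0, 0, -9, 0, 0.8, 0, 0, -13, 0, 1, -10.6, -5.7, -13, 0, 1, -10.6, -5.7, -13, 0, 1, -10.6, -5.7, -13, 0, 1, -10.6, -5.7, -13, 0, 1, -10.6, -5.7, -13, 0, 1, -10.6, -5.7, -13, 0, 1, -10.6, -5.7, -13, 0, 1]
}}

```text
time_s: 12.98
tool_pos: [445.5, -0.2, 218.4]
ee_rot: [[1.0, -0.001, 0.002], [-0.001, -1.0, 0.0], [0.002, -0.0, -1.0]]
force: [-0.2, 0.1, -1.2]
opening: 85.5
grasp_force: 0.0
```

```bash
python3 - <<'E'
from h import *
o=ctrl.get_obs();print(o["tool_pos"],o["dq"])
c=ctrl.camera("wrist");cv2.imwrite("pics/w5.png",c["img"][:,:,::-1])
E
```

```text
[445.5  -0.2 218.4] [ 0.1  0.7  0.3 -0.6 -0.1  0.  -0. ]
```

View pics/w5.png

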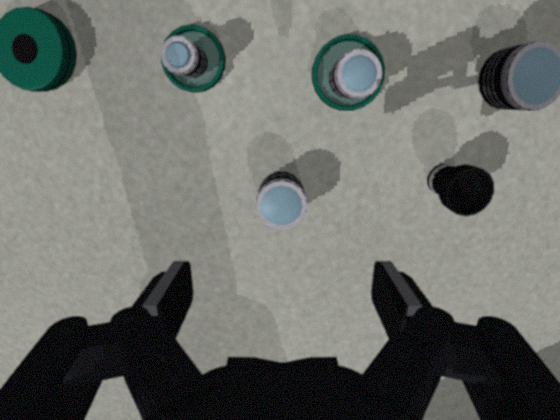

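The large lens dome is at (281,203), centred. The small lens at (180,55) and the medium at (357,73) both stand in their cases.

>>> {"name": "apply_moves", "arguments": {
  "commands": [0, -0.05, 5, 0, 1, 0, -0.05, 9, 0, 1, 0, -0.05, 12, 0, 1, 0, -0.05, 13.6, 0, 1, 0, -0.05, 13.6, 0, 1, 0, -0.05, 13.6, 0, 1, 0, -0.05, 13.6, 0, 0, 0, -0.05, 13.6, 0, 0, 0, -0.05, 13.6, 0, 0, 0, -0.05, 13.6, 0, 0, 0, -0.05, 13.6, 0, 0, 0, -0.05, 13.6, 0, 0, 0, -0.05, 13.6, 0, 0, 0, -0.05, 13.6, 0, 0],
  "newtons": 25
}}

```text
time_s: 14.2
tool_pos: [445.4, 0.7, 83.5]
ee_rot: [[1.0, -0.0, 0.003], [-0.0, -1.0, -0.001], [0.003, 0.001, -1.0]]
force: [-0.6, -1.0, 6.7]
opening: 42.1
grasp_force: 25.0
```

>>> {"name": "apply_moves", "arguments": {
  "commands": [0, 0, -2, 0, 0, 0, 0, -5, 0, 0, 0, 0, -8, 0, 0, 0, 0, -9, 0, 0, 1.3, -4, -9, 0, 0, 2.5, -7.5, -9, 0, 0, 3.7, -11, -9, 0, 0, 5, -14.5, -9, 0, 0, 6, -18, -9, 0, 0, 7.3, -21.5, -9, 0, 0, 8.5, -25, -9, 0, 0, 9.6, -28.5, -9, 0, 0, 10.7, -31.5, -9, 0, 0, 11.4, -33.8, -8, 0, 0, 11.4, -33.8, -5, 0, 0, 11.4, -33.8, -3.5, 0, 0, 11.4, -33.8, -3, 0, 0, 11.4, -33.8, -3, 0, 0, 11.4, -33.8, -3, 0, 0, 11.4, -33.8, -3, 0, 0]
}}

```text
time_s: 15.87
tool_pos: [559.0, 337.9, 113.0]
ee_rot: [[1.0, -0.002, 0.002], [-0.002, -1.0, 0.0], [0.002, -0.0, -1.0]]
force: [0.2, 0.6, -1.3]
opening: 42.5
grasp_force: 25.9
```

```bash
python3 - <<'E'
from h import *
o=ctrl.get_obs();print(o["tool_pos"],o["force"],o["opening"])
c=ctrl.camera("wrist");cv2.imwrite("pics/w6.png",c["img"][:,:,::-1])
E
```

```text
[559.  337.9 113. ] [ 0.2  0.6 -1.3] 42.45214664905691
```

View pics/w6.png

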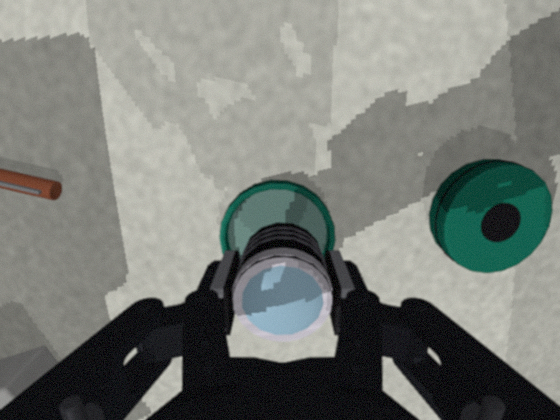

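The large lens, dome at (282,300), is over its case, whose rim spans columns 220–335. I'll shift 2 mm left in the picture while lowering.

>>> {"name": "apply_moves", "arguments": {
  "commands": [0, -0.1, 1, 0, 0, 0, -0.2, 1.7, 0, 0, 0, -0.2, 2.2, 0, 0, 0, -0.2, 2.4, 0, 0, 0, -0.2, 2.5, 0, 0, 0, -0.2, 2.55, 0, 0, 0, -0.2, 2.55, 0, 0]
}}

```text
time_s: 16.5
tool_pos: [557.4, 340.6, 87.6]
ee_rot: [[1.0, -0.0, -0.002], [-0.0, -1.0, -0.002], [-0.002, 0.002, -1.0]]
force: [-4.2, -2.0, 9.7]
opening: 42.4
grasp_force: 26.9
```

>>> {"name": "apply_moves", "arguments": {
  "commands": [0, 0, 0, 0, 0.7, 0, 0, 0, 0, 0.8, 0, 0, 0, 0, 0.85, 0, 0, 0, 0, 0.85, 0, 0, 0, 0, 0.85, 0, 0, -2, 0, 0.85, 0, 0, -5, 0, 0.85, 0, 0, -9, 0, 0.9, 0, 0, -13, 0, 1, 0, 0, -13, 0, 1]
}}

```text
time_s: 17.33
tool_pos: [562.0, 344.7, 226.3]
ee_rot: [[1.0, -0.0, 0.014], [-0.0, -1.0, 0.009], [0.014, -0.009, -1.0]]
force: [1.7, 1.8, 0.7]
opening: 85.4
grasp_force: 0.0
```

>>> {"name": "apply_moves", "arguments": {
  "commands": [-0.8, 54, 0, 0, 1, -0.8, 54, 0, 0, 1, -0.8, 54, 0, 0, 1, -0.8, 54, 0, 0, 1, -0.8, 54, 0, 0, 1, -0.8, 54, 0, 0, 1, -0.8, 54, 0, 0, 1, -0.8, 54, 0, 0, 1, -0.8, 54, 0, 0, 1, -0.8, 54, 0, 0, 1, -0.8, 54, 0, 0, 1, -0.8, 54, 0, 0, 1, -0.8, 54, 0, 0, 1, -0.8, 54, 0, 0, 1, -0.8, 54, 0, 0, 1, -0.8, 54, 0, 0, 1, -0.8, 54, 0, 0, 1, -0.8, 54, 0, 0, 1]
}}

```text
time_s: 18.83
tool_pos: [550.4, -196.6, 216.4]
ee_rot: [[1.0, 0.004, 0.0], [0.004, -1.0, 0.001], [0.0, -0.001, -1.0]]
force: [0.5, -1.7, -0.5]
opening: 84.9
grasp_force: 0.0
```

```bash
python3 - <<'E'
from h import *
o=ctrl.get_obs();print(o["tool_pos"],o["dq"])
c=ctrl.camera("wrist");cv2.imwrite("pics/w7.png",c["img"][:,:,::-1])
E
```

```text
[ 550.4 -196.6  216.4] [-0.2 -0.1  0.2 -0.   0.3  0.2  0.1]
```

View pics/w7.png

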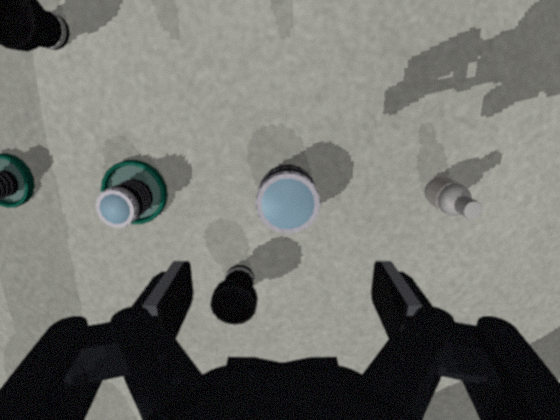

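The largest lens dome is at (288,202). Eyepieces are at (235,298) and top left, clear of the fingers' path.

```bash
python3 - <<'E'
from h import *
o=ctrl.get_obs();c=ctrl.camera("wrist");T=wristT(c,o);print(o["tool_pos"])
print(plane(c,(288,202),T,41))
E
```

```text
[ 550.4 -196.8  216.5]
[ 552.3 -202.2   41. ]
```

>>> {"name": "apply_moves", "arguments": {
  "commands": [0.05, 0.4, 3, 0, 1, 0.05, 0.4, 6, 0, 1, 0.05, 0.4, 9, 0, 1, 0.05, 0.4, 11.5, 0, 1, 0.05, 0.4, 13, 0, 1, 0.05, 0.4, 13.4, 0, 1, 0.05, 0.4, 13.4, 0, 1, 0.05, 0.4, 13.4, 0, 0.5, 0.05, 0.4, 13.4, 0, 0, 0.05, 0.4, 13.4, 0, 0, 0.05, 0.4, 13.4, 0, 0, 0.05, 0.4, 13.4, 0, 0, 0.05, 0.4, 13.4, 0, 0, 0.05, 0.4, 13.4, 0, 0],
  "newtons": 25
}}

```text
time_s: 20.1
tool_pos: [552.0, -203.5, 84.4]
ee_rot: [[1.0, -0.0, 0.003], [-0.0, -1.0, -0.001], [0.003, 0.001, -1.0]]
force: [-0.3, -0.0, 7.1]
opening: 51.8
grasp_force: 26.7
```

>>> {"name": "apply_moves", "arguments": {
  "commands": [0, 0, -2, 0, 0, 0, 0, -5, 0, 0, 0, 0, -8, 0, 0, 0, 0, -9, 0, 0, 1.5, -4, -9, 0, 0, 2.7, -7.5, -9, 0, 0, 4, -11, -9, 0, 0, 5.3, -14.5, -9, 0, 0, 6.6, -18, -9, 0, 0, 7.9, -21.5, -9, 0, 0, 9.2, -25, -9, 0, 0, 10.5, -28.5, -9, 0, 0, 11.5, -31.5, -9, 0, 0, 12.1, -33.3, -8, 0, 0, 12.1, -33.3, -5, 0, 0, 12.1, -33.3, -3.5, 0, 0, 12.1, -33.3, -3, 0, 0, 12.1, -33.3, -3, 0, 0, 12.1, -33.3, -3, 0, 0, 12.1, -33.3, -3, 0, 0]
}}

```text
time_s: 21.77
tool_pos: [672.5, 128.4, 113.6]
ee_rot: [[1.0, -0.002, 0.002], [-0.002, -1.0, -0.0], [0.002, 0.0, -1.0]]
force: [0.9, 0.5, -0.4]
opening: 51.8
grasp_force: 26.5
```

```bash
python3 - <<'E'
from h import *
o=ctrl.get_obs();print(o["tool_pos"],o["force"],o["opening"])
c=ctrl.camera("wrist");cv2.imwrite("pics/w8.png",c["img"][:,:,::-1])
E
```

```text
[672.5 128.4 113.6] [ 0.9  0.5 -0.4] 51.84995819300228
```

View pics/w8.png

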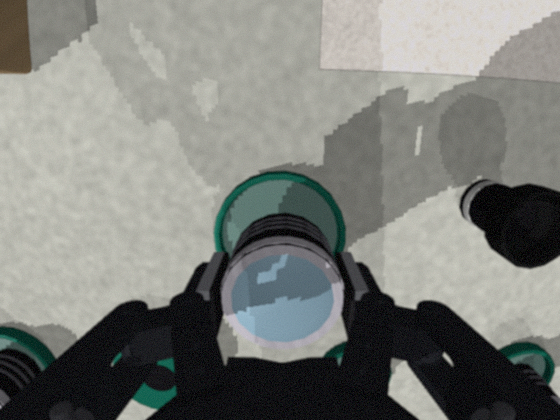

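The largest lens, dome at (282,298), is centred over its case, whose rim spans columns 215–346. Now lowering.

>>> {"name": "apply_moves", "arguments": {
  "commands": [0, 0, 1, 0, 0, 0, 0, 1.7, 0, 0, 0, 0, 2.2, 0, 0, 0, 0, 2.4, 0, 0, 0, 0, 2.5, 0, 0, 0, 0, 2.55, 0, 0, 0, 0, 2.55, 0, 0]
}}

```text
time_s: 22.4
tool_pos: [671.0, 129.5, 88.4]
ee_rot: [[1.0, -0.0, -0.002], [-0.0, -1.0, -0.002], [-0.002, 0.002, -1.0]]
force: [-5.1, -2.1, 9.3]
opening: 52.3
grasp_force: 27.5
```

>>> {"name": "apply_moves", "arguments": {
  "commands": [0, 0, 0, 0, 0.75, 0, 0, 0, 0, 0.85, 0, 0, 0, 0, 0.9, 0, 0, 0, 0, 0.9, 0, 0, 0, 0, 0.9, 0, 0, -2, 0, 0.9, 0, 0, -5, 0, 0.9, 0, 0, -9, 0, 0.9, 0, 0, -13, 0, 1, -24, 43, -17, 0, 1, -24, 43, -17, 0, 1, -24, 43, -17, 0, 1, -24, 43, -17, 0, 1, -24, 43, -17, 0, 1, -24, 43, -17, 0, 1, -24, 43, -17, 0, 1, -24, 43, -17, 0, 1, -24, 43, -17, 0, 1, -24, 43, -17, 0, 1, -24, 43, -17, 0, 1]
}}

```text
time_s: 24.07
tool_pos: [447.5, -270.6, 254.3]
ee_rot: [[1.0, 0.0, 0.0], [0.0, -1.0, -0.0], [0.0, 0.0, -1.0]]
force: [0.2, -1.0, -0.1]
opening: 85.1
grasp_force: 0.0
```

```bash
python3 - <<'E'
from h import *
a=ctrl.camera("top")["img"][125:275,115:435,::-1];b=ctrl.camera("scene")["img"][120:380,230:430,::-1]
A=cv2.resize(a,None,fx=1.9,fy=1.9,interpolation=cv2.INTER_CUBIC)[:,:400]
B=cv2.resize(b,(400,520),interpolation=cv2.INTER_CUBIC)
I=np.zeros((600,800,3),np.uint8);I[:A.shape[0],:A.shape[1]]=A;I[:520,400:]=B
cv2.imwrite("pics/end.png",I)
E
```

```text
(no output)
```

View pics/end.png

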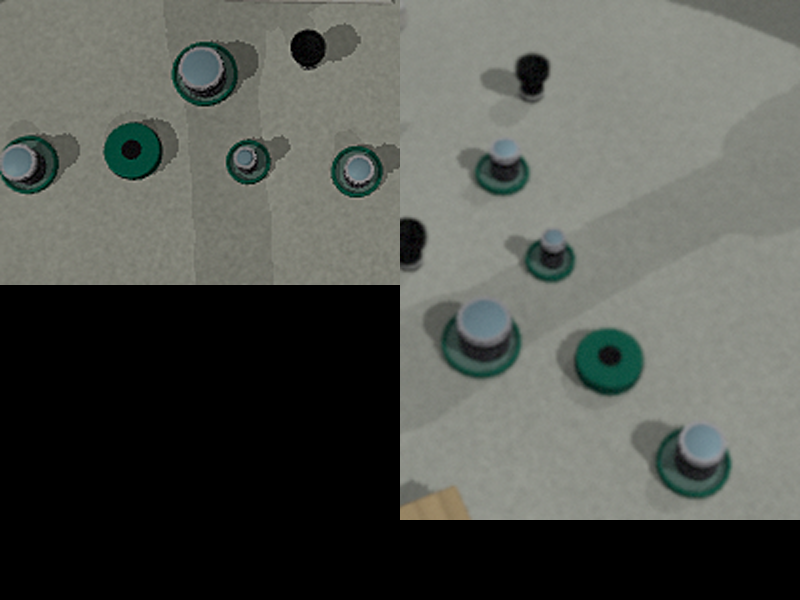

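All four lenses stand upright inside their cases. In the top half of the picture the domes are at (202,68), (18,161), (245,158) and (360,168). Both eyepieces are untouched. I'll let the arm settle, then hand in.

>>> {"name": "apply_moves", "arguments": {
  "commands": [0, 0, 0, 0, 1, 0, 0, 0, 0, 1, 0, 0, 0, 0, 1, 0, 0, 0, 0, 1]
}}

```text
time_s: 24.5
tool_pos: [449.8, -267.1, 253.9]
ee_rot: [[1.0, 0.004, 0.0], [0.004, -1.0, 0.001], [0.0, -0.001, -1.0]]
force: [-0.1, -0.0, -0.1]
opening: 85.2
grasp_force: 0.0
```

```bash
python3 -c "from rig import ctrl;print(ctrl.sign_off())"
```

```text
the job is handed in; nothing more can be done
None
```

All four lenses stand upright in their matching cases, placed smallest to largest, with the eyepieces left untouched; I handed the job in at about 24.5 s, and no verdict was returned.

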